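# Rake out the open joint round a new bath-ledge tile

## Task

Get this bath ledge ready for grouting: lift the pump bottle that stands over the raked-open joint off it and stand it upright in the free half of the bath tray beside the other bottle, then take the joint raker and draw its tip, held well down in the open joint, along the whole joint in a slow, light pass (about 5 cm a second), from the closed end at the upstand, round the corner and right out over the ledge's front edge, so that the crumbs are carried out. Finally lay the raker back down in its tray. Leave the tumbler, the soap dish and the other bottle where they stand.

Things in the scene. Friction and masses are not known exactly. Their poses are not given: they have to be found in the camera images.
- ledge: White-tiled bath ledge, 250 (x) x 325 (y) mm, tile face at z=45 mm. Origin: underside, below the corner where four 120x150x10 mm tiles meet; x to its back, y to its upstand (tiled wall, y=158 to 170 mm, top z=95). The 10 mm joints on the +x and -y sides are filled flush; the L-shaped joint round the new tile (-x, +y) is raked open, 10 mm deep (bottom z=35). Front edge x=-125, a plain step down.
- joint_wall_end (a point): Closed end of the open joint, on its centre line at tile-face height, 8 mm from the upstand, at (0, 150, 45) mm in the ledge's frame. The long leg, a groove 10 mm wide and 10 mm deep, runs straight from here to the corner, centred on the ledge's x=0.
- joint_corner (a point): Corner of the open joint, at tile-face height, (0, 0, 45) mm in the ledge's frame. The joint turns 90 degrees here.
- joint_open_end (a point): Open end: where the joint's short leg (10 mm wide, 10 mm deep, centred on the ledge's y=0) meets the ledge's front edge, at tile-face height, (-125, 0, 45) mm in the ledge's frame.
- raker: Joint raker, 184 mm, 120 g. Flat-sided wooden handle x=-55 to 55 mm, 24 wide (y), 26 high (z); brass ferrule; steel shank 7 mm thick at z=18 to x=118, then a 5 mm thick end bent 60 degrees down. Origin: centre of the handle's underside; x towards the tip, z up. Lies on the tray floor on that underside. Pitched 30 degrees nose-down, its bent end is upright.
- raker_tip (a point): The rounded tip of the raker's bent end (5 mm thick): its lowest point, at (126.4, 0, 1) mm in the raker's frame.
- tray: Fixed shallow grey tool tray, outside 250 (x) x 130 (y) x 18 mm high, walls and floor 4 mm. Origin: centre of its underside. Stands left or right of the ledge. The raker lies in it, its tip towards the tray's -x end (within about 0.12 rad), its handle's centre 15 to 45 mm to the tray's +x side.
- bottle: Loose pump bottle, 178 mm tall, 250 g, standing over the open joint's long leg. Origin: centre of underside. Body 60 mm across to z=122, shoulder to z=132, collar 26 mm across to z=152 (grip here), thin stem, pump head 24 mm across z=164 to 178; its spout, 11 mm wide, points along the bottle's +x, out to 40 mm from the axis, so grip on the y sides.
- bottle_b: The other pump bottle, loose, same shape and size; stands in the far (+x) half of the bath tray, about 47 mm from its origin, spout roughly along the bath tray's +x. Leave it alone.
- bath_tray: Fixed white plastic bath tray, outside 210 (x) x 100 (y) x 30 mm high, walls and floor 4 mm. Origin: centre of its underside. Stands on the other side of the ledge from the tool tray. Its near (-x) half, centre at x=-46 mm, y=0, is free for the bottle.
- tumbler: White ceramic tumbler, 64 mm across, 80 mm tall, loose, upright on the ledge: on the back tile beside the upstand or on the front tile across the short leg from the new tile; the soap dish has the other of these two places. Origin: centre of its underside. Leave it alone.
- soap_dish: Low ceramic soap dish, 72 (x) x 95 (y) mm, with a bar of soap, 28 mm high in all, loose, on the ledge. Origin: centre of its underside. Leave it alone.

How it is judged:
By the outcome, as a careful person would: the job done as asked, in the order asked, and still so for the second after the job is handed in, with the robot touching nothing.
It also fails if it takes over 72 s, if anything falls off the work surface, if the arm or the gripper's body presses on something with over 40 N, if the wrist force passes 120 N, or if a joint passes its speed limit or range.

## Robot

A 6-joint arm with a two-finger parallel gripper is mounted at the origin on the work surface. World frame = base frame: x ahead of the robot, y to its left, z up, the work surface at z = 0. Lengths are in m, angles in degrees, forces in N, time in s.
With the tool pointing down it reaches from about 0.375 to 0.9 m from the base axis. Payload 3.1 kg.
Tool frame: the origin (TCP) lies at the very end of the fingers, on their centre line; the grasp point (between the pads) lies 19 mm behind it (bot.tcp_to_grasp is the distance from the TCP to the grasp point, in m); z points along the fingers, y is the line along which they close (so a half turn about z gives the same grasp; the last joint's range is limited). The gripper opens to 87 mm and grips with 3 to 60 N. Pads are 19 mm wide; open, the fingers measure 117 mm over their backs; the gripper's body (75 mm by 190 mm) begins 51 mm behind the grasp point.
Start: joints at [57.496, 30.224, 82.088, -0, 67.689, -10.227], TCP at [0.237, 0.578, 0.223] pointing down, gripper open.
Joint ranges: [-176.69, 176.69], [-43.24, 126.21], [12.49, 139.97], [-82, 262], [0, 151.66], [-163.58, 163.58]. Speed limits (degrees/s): [159.86, 159.86, 180, 180, 180, 180].

## Interface

Orientations are given as a 3x3 rotation matrix whose columns are the frame's x, y, z axes.
In Python, from rig import telemetry, capture, camera_info, job, bot gives the robot as it stands. The module is installed in compiled form; this text tells all that it offers.
- The arm moves only by the tool carry_out, never from a script. Its argument "deltas" is a list that holds one entry, the list of rows, each a list of 7 numbers: the shift along the tool's x, y, z scaled (see below), then the turn, a rotation vector about the tool's x, y, z scaled (see below), then the closure, from -1 (fully open) to 1 (shut). In form: [[[dx, dy, dz, ax, ay, az, claw], ...]]. A call has exactly 10 rows; each row is the pose to reach, as a shift and turn from the pose commanded when the call began, along the tool's axes at that moment, turning the shorter way round; what a row does not reach only later rows make up. The controller multiplies each number of a shift by 15 cm and each number of a turn by 360 degrees. A row lasts 1/12 s, in which the tool goes at most 41.7 mm and 7.16 degrees, less where a joint would pass 70% of its speed; a pose out of reach is approached as far as the arm can. A call with a number of a shift or a turn outside -1 to 1 is refused whole. A call with a gripper value outside its range is refused whole. The fingers move at their own pace and stop on an object; the grip force is fixed at half the most. Time passes only in rows, so rows that repeat a pose let the fingers close, or fill a call up. It gives the time, the measured TCP pose, the force, the opening and the grip force at its end, in the units of the state.
- telemetry.read_state(): the state, without advancing time (a new reading comes with each control period).
- capture(name): name is "scene" or "side" or "wrist"; returns the picture (400x640x3 uint8, red, green, blue); there is no depth.
- camera_info(name): a dict with "mtx" (3x3 intrinsics, pixels), "cam_to_world" (4x4, takes a point from camera to world coordinates); the wrist camera has in their place "T_tool_cam" (4x4, takes a point from camera to tool coordinates, whose origin is the TCP and whose axes are the flange's). Camera axes: x right, y down, z forward; pixel columns grow to the right and rows downward; lengths in m; the calibration is good to about 2 mm. A picture is of the moment at which its call begins: read the wrist's pose just before it. camera_info takes no time and is no camera call.
- job.hand_in(): hands the job in; it is judged then, once.
The state is a dict: "time_s": time; "joint_positions": joint angles; "qvel": joint speeds; "tau": joint torques, N m; "position": TCP position; "tcp_rot": TCP orientation; "force": force on the tool from outside, world axes, zero at the start; "moment": the same for the moment, N m; "opening": opening from 0.0 (shut) to 1.0 (fully open); "grasp_force": force on a finger pad.
Only numpy, scipy, OpenCV 4.12 (cv2) and the standard library are available. Lean on these libraries where they do the work, as an engineer would, in place of code of your own. Each camera call takes 0.05 s, during which the arm holds its last target. There are 200 camera calls.

## Working session

There is one attempt and no reset: what is moved stays moved. The work goes in short steps, Python scripts to look and compute and a tool call to move; the robot and the scene stay as the last step left them, time stands still between calls to the robot, and variables do not carry over. Pictures are saved under pics/ and viewed, at most 10 in all, crops included, and the job is handed in when it is done.

Besides the shell and the picture viewer there is one more tool, called after "Call:" as name(argument=value, ...), one argument or row to a line, values as JSON. carry_out: Moves the arm, as the interface text tells. Its arguments: {"type":"object","properties":{"deltas":{"type":"array","items":{"type":"array","items":{"type":"array","items":{"type":"number"}}}}},"required":["deltas"]}

```bash
mkdir -p pics
python3 - <<'E'
from rig import telemetry, capture, camera_info
import cv2,json,numpy as np
np.set_printoptions(precision=4,suppress=True)
s=telemetry.read_state();print(s)
for n in("scene","side","wrist"):
    im=capture(n);cv2.imwrite(f"pics/{n}0.png",im[:,:,::-1]);print(n,camera_info(n))
E
```

```text
{'time_s': 0.0, 'joint_positions': array([ 57.4955,  30.2782,  82.1548,  -0.0005,  67.6883, -10.2268]), 'qvel': array([-0.0893,  0.0071,  0.086 , -0.0215, -0.0453,  0.0267]), 'tau': array([ -0.0003, -44.0043, -17.6591,   0.0631,   0.0582,  -0.0002]), 'position': array([0.2365, 0.5777, 0.2216]), 'tcp_rot': array([[-0.9254,  0.3791, -0.0011],
       [ 0.3791,  0.9254, -0.0018],
       [ 0.0004, -0.0021, -1.    ]]), 'force': array([-0.5538, -1.1341, -0.1834]), 'moment': array([ 0.0371, -0.0359,  0.0598]), 'grasp_force': 0.0, 'opening': 1.0044441675196967}
scene {'mtx': array([[407.2477,   0.    , 317.0322],
       [  0.    , 407.2477, 202.8939],
       [  0.    ,   0.    ,   1.    ]]), 'cam_to_world': array([[ 0.0708,  0.8152, -0.5748,  1.1063],
       [ 0.9975, -0.0596,  0.0384, -0.0344],
       [-0.003 , -0.576 , -0.8174,  0.8724],
       [ 0.    ,  0.    ,  0.    ,  1.    ]])}
side {'mtx': array([[491.9705,   0.    , 320.3156],
       [  0.    , 491.9705, 204.1075],
       [  0.    ,   0.    ,   1.    ]]), 'cam_to_world': array([[ 0.9461, -0.2322,  0.2256,  0.1999],
       [-0.3237, -0.6706,  0.6674, -1.0324],
       [-0.0037, -0.7045, -0.7097,  1.1637],
       [ 0.    ,  0.    ,  0.    ,  1.    ]])}
wrist {'mtx': array([[352.0001,   0.    , 323.6301],
       [  0.    , 352.0001, 200.1158],
       [  0.    ,   0.    ,   1.    ]]), 'T_tool_cam': array([[ 0.0009, -0.9692, -0.2461,  0.0659],
       [ 1.    ,  0.0009,  0.0003,  0.0003],
       [-0.0001, -0.2461,  0.9692, -0.1626],
       [ 0.    ,  0.    ,  0.    ,  1.    ]])}
```

View pics/scene0.png

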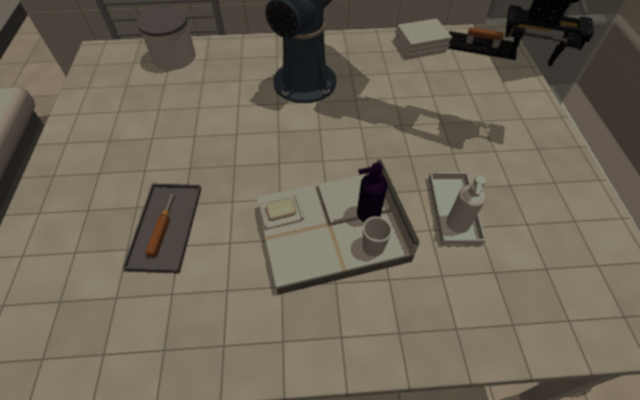

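View pics/side0.png

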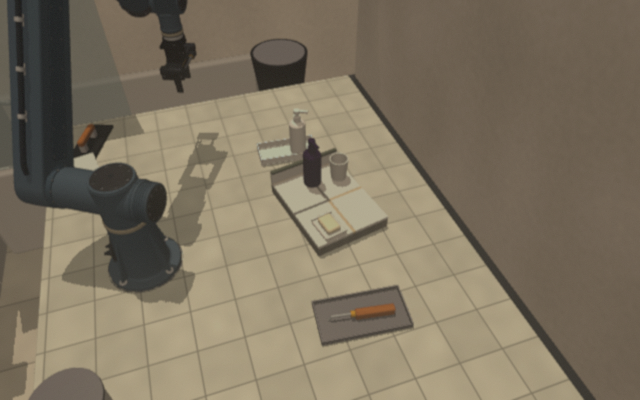

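View pics/wrist0.png

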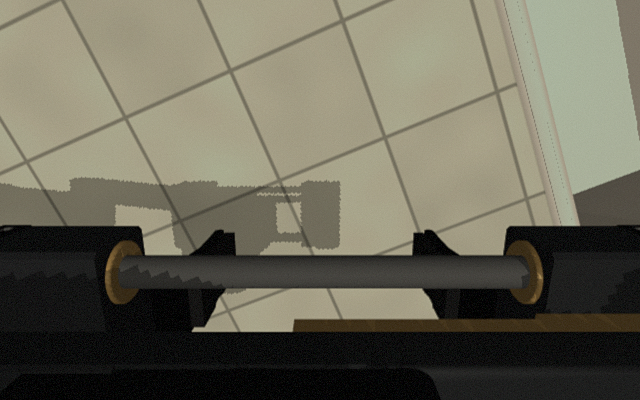

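The scene camera shows the purple bottle at about (372,195) over the long leg. The short leg runs from (320,185) to (328,222). The soap dish is at (280,208), the tumbler at (377,236), the tool tray at (163,228) with the raker, and the bath tray at (456,208) with the grey bottle at (465,208). The side view agrees. The wrist view sees only the bath tray's edge, at the right.

```bash
cat > h.py <<'E'
import numpy as np,cv2
from rig import telemetry,capture,camera_info
np.set_printoptions(precision=4,suppress=True)
def cam(n,s=None):
    c=camera_info(n)
    if n!='wrist': return c['mtx'],c['cam_to_world']
    T=np.eye(4);T[:3,:3]=s['tcp_rot'];T[:3,3]=s['position'];return c['mtx'],T@c['T_tool_cam']
def ray(C,uv):
    K,T=C;d=T[:3,:3]@np.linalg.solve(K,[uv[0],uv[1],1.]);return T[:3,3],d/np.linalg.norm(d)
def onz(C,uv,z):
    o,d=ray(C,uv);return o+d*(z-o[2])/d[2]
def tri(rays):
    A=np.zeros((3,3));b=np.zeros(3)
    for o,d in rays:
        P=np.eye(3)-np.outer(d,d);A+=P;b+=P@o
    x=np.linalg.solve(A,b);return x,[np.linalg.norm((np.eye(3)-np.outer(d,d))@(x-o)) for o,d in rays]
def proj(C,p):
    K,T=C;q=K@(T[:3,:3].T@(np.asarray(p)-T[:3,3]));return q[:2]/q[2]
def snap(name,n='wrist'):
    s=telemetry.read_state();im=capture(n)[:,:,::-1].copy();cv2.imwrite(f'pics/{name}.png',im);C=cam(n,s)
    np.savez(f'pics/{name}.npz',K=C[0],T=C[1]);return im,C
def load(name):
    z=np.load(f'pics/{name}.npz');return cv2.imread(f'pics/{name}.png'),(z['K'],z['T'])
def delta(s,p,R=None):
    """row numbers from current pose to pose p,R"""
    Rc=s['tcp_rot'];d=Rc.T@(np.asarray(p)-s['position'])/.15
    r=np.zeros(3) if R is None else cv2.Rodrigues(Rc.T@R)[0].ravel()/(2*np.pi)
    return np.r_[d,r]
E
python3 - <<'E'
from h import *
S=cam('scene');D=cam('side')
for n,u,z in [('frontleft',(258,195),.045),('backleft',(275,283),.045),('open',(320,185),.045),('corner',(328,222),.045),('backright',(412,250),.045),('soap',(280,208),.02),('raker',(160,232),.017),('tooltray',(163,228),.01),('bath',(456,208),.02),('tumblertop',(377,226),.125)]:
    print(n,onz(S,u,z))
for n,u,z in [('raker',(374,311),.017),('tooltray',(362,315),.01),('frontleftS',(320,250),.045),('corner',(325,204),.045)]: print('side',n,onz(D,u,z))
# purple bottle mask both views
for n in('scene','side'):
    im=cv2.imread(f'pics/{n}0.png');h=cv2.cvtColor(im,cv2.COLOR_BGR2HSV)
    crop=im[100:300,100:520] if n=='scene' else im[90:350,240:420]
    cv2.imwrite(f'pics/{n}_c.png',cv2.resize(crop,None,fx=1.9 if n=='scene' else 2.3,fy=1.9 if n=='scene' else 2.3,interpolation=cv2.INTER_CUBIC))
E
```

```text
frontleft [ 0.4894 -0.1423  0.045 ]
backleft [ 0.7313 -0.1023  0.045 ]
open [0.4691 0.0159 0.045 ]
corner [0.5826 0.0267 0.045 ]
backright [0.6724 0.2125 0.045 ]
soap [ 0.5159 -0.0893  0.02  ]
raker [ 0.5638 -0.3841  0.017 ]
tooltray [ 0.5482 -0.3813  0.01  ]
bath [0.5484 0.3558 0.02  ]
tumblertop [0.6511 0.1254 0.125 ]
side raker [ 0.5698 -0.3862  0.017 ]
side tooltray [ 0.5365 -0.3832  0.01  ]
side frontleftS [ 0.4933 -0.1594  0.045 ]
side corner [0.5699 0.0153 0.045 ]
```

Call:
carry_out(
  deltas=[
    [[-0.1,-0.075,-0.05,0,0,0,-1],[-0.2,-0.15,-0.1,0,0,0,-1],[-0.3,-0.225,-0.15,0,0,0,-1],[-0.4,-0.3,-0.2,0,0,0,-1],[-0.5,-0.375,-0.25,0,0,0,-1],[-0.6,-0.45,-0.3,0,0,0,-1],[-0.7,-0.525,-0.35,0,0,0,-1],[-0.8,-0.6,-0.4,0,0,0,-1],[-0.9,-0.675,-0.45,0,0,0,-1],[-1,-0.75,-0.5,0,0,0,-1]],
  ],
)

```text
time_s: 0.98
position: [0.3332, 0.4164, 0.2976]
tcp_rot: [[-0.925, 0.379, -0.001], [0.379, 0.925, -0.001], [0.0, -0.001, -1.0]]
force: [0.0, -0.1, -0.3]
opening: 0.998
grasp_force: 0.0
```

Call:
carry_out(
  deltas=[
    [[-0.1,-0.075,-0.04,0,0,0,-1],[-0.2,-0.15,-0.08,0,0,0,-1],[-0.3,-0.225,-0.12,0,0,0,-1],[-0.4,-0.3,-0.16,0,0,0,-1],[-0.5,-0.375,-0.2,0,0,0,-1],[-0.6,-0.45,-0.24,0,0,0,-1],[-0.7,-0.525,-0.28,0,0,0,-1],[-0.8,-0.6,-0.32,0,0,0,-1],[-0.9,-0.675,-0.36,0,0,0,-1],[-1,-0.75,-0.4,0,0,0,-1]],
  ],
)

```text
time_s: 1.82
position: [0.4293, 0.2555, 0.3576]
tcp_rot: [[-0.925, 0.379, -0.001], [0.379, 0.925, -0.0], [0.0, -0.0, -1.0]]
force: [-0.5, 0.0, 0.2]
opening: 0.998
grasp_force: 0.0
```

Call:
carry_out(
  deltas=[
    [[-0.12,-0.09,0,0,0,0.02,-1],[-0.25,-0.19,0,0,0,0.04,-1],[-0.37,-0.28,0,0,0,0.06,-1],[-0.5,-0.38,0,0,0,0.08,-1],[-0.62,-0.47,0,0,0,0.1,-1],[-0.75,-0.56,0,0,0,0.12,-1],[-0.87,-0.66,0,0,0,0.14,-1],[-1,-0.75,0,0,0,0.16,-1],[-1,-0.75,0,0,0,0.18,-1],[-1,-0.75,0,0,0,0.18,-1]],
  ],
)

```text
time_s: 2.65
position: [0.5258, 0.0943, 0.357]
tcp_rot: [[-0.046, 0.999, -0.001], [0.999, 0.046, 0.0], [0.0, -0.001, -1.0]]
force: [-0.4, 0.4, -1.1]
opening: 1.002
grasp_force: 0.0
```

Run:
```python
from h import *
s=telemetry.read_state();print(s['time_s'],s['position'],s['tcp_rot'],s['joint_positions'])
snap('w1')
```

```text
2.65 [0.5258 0.0943 0.357 ] [[-0.0462  0.9989 -0.0011]
 [ 0.9989  0.0462  0.0002]
 [ 0.0002 -0.0011 -1.    ]] [-1.8333 15.3876 84.3428  0.0072 80.3309 -4.4849]
```

View pics/w1.png

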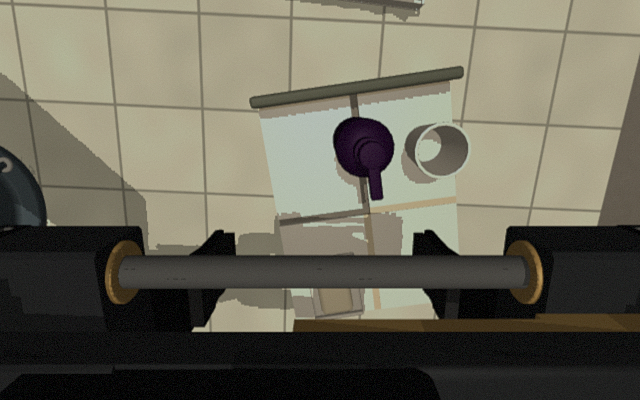

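The joint is clear here. The long leg runs from (353,95) to (366,212) and the short leg on to (280,220). The bottle head is at about (369,152), its spout points to (377,198), and the tumbler is at (437,150). Next are two more wrist places: one nearer −y, and one over the bath tray.

Call:
carry_out(
  deltas=[
    [[-0.1,0,0,0,0,0,-1],[-0.2,0,0,0,0,0,-1],[-0.3,0,0,0,0,0,-1],[-0.4,0,0,0,0,0,-1],[-0.5,0,0,0,0,0,-1],[-0.6,0,0,0,0,0,-1],[-0.65,0,0,0,0,0,-1],[-0.65,0,0,0,0,0,-1],[-0.65,0,0,0,0,0,-1],[-0.65,0,0,0,0,0,-1]],
  ],
)

```text
time_s: 3.53
position: [0.5301, -0.001, 0.3575]
tcp_rot: [[-0.053, 0.999, -0.0], [0.999, 0.053, 0.001], [0.001, -0.0, -1.0]]
force: [-0.3, 0.0, 0.5]
opening: 0.999
grasp_force: 0.0
```

```bash
python3 -c "
from h import *
snap('w2')"
```

Call:
carry_out(
  deltas=[
    [[0.1,0,0,0,0,0,-1],[0.2,0,0,0,0,0,-1],[0.3,0,0,0,0,0,-1],[0.4,0,0,0,0,0,-1],[0.5,0,0,0,0,0,-1],[0.6,0,0,0,0,0,-1],[0.7,0,0,0,0,0,-1],[0.8,0,0,0,0,0,-1],[0.9,0,0,0,0,0,-1],[1,0,0,0,0,0,-1]],
  ],
)

```text
time_s: 4.42
position: [0.5222, 0.1495, 0.3576]
tcp_rot: [[-0.053, 0.999, -0.0], [0.999, 0.053, 0.0], [0.0, -0.0, -1.0]]
force: [0.7, -0.3, 0.1]
opening: 0.998
grasp_force: 0.0
```

Call:
carry_out(
  deltas=[
    [[0.1,0,0,0,0,0,-1],[0.2,0,0,0,0,0,-1],[0.3,0,0,0,0,0,-1],[0.4,0,0,0,0,0,-1],[0.5,0,0,0,0,0,-1],[0.55,0,0,0,0,0,-1],[0.6,0,0,0,0,0,-1],[0.6,0,0,0,0,0,-1],[0.6,0,0,0,0,0,-1],[0.6,0,0,0,0,0,-1]],
  ],
)

```text
time_s: 5.25
position: [0.5181, 0.2373, 0.3575]
tcp_rot: [[-0.051, 0.999, -0.0], [0.999, 0.051, -0.0], [-0.0, -0.0, -1.0]]
force: [-1.1, -0.7, -0.4]
opening: 1.003
grasp_force: 0.0
```

Run:
```python
from h import *
im3,C=snap('w3');im2,_=load('w2')
out=np.zeros((600,800,3),np.uint8)
# top: w2 rows0-230 cols 220-500 x2 ; w1 crop of bottle x3 ; bottom: w3
im1,_=load('w1')
out[:300,:400]=cv2.resize(im2[0:200,230:497],(400,300),interpolation=cv2.INTER_CUBIC)
out[:300,400:]=cv2.resize(im1[90:215,240:407],(400,300),interpolation=cv2.INTER_CUBIC)
out[300:,:800]=cv2.resize(im3[0:226,20:622],(800,300),interpolation=cv2.INTER_CUBIC)
cv2.imwrite('pics/m1.png',out)
for n in('w1','w2'):
    im,_=load(n);m=((im[:,:,1]<im[:,:,2].astype(int)-6)&(im[:,:,0]>im[:,:,1].astype(int)+12)&(im.sum(2)<200)).astype(np.uint8)
    m[230:]=0
    k,l,st,ce=cv2.connectedComponentsWithStats(m);i=1+st[1:,4].argmax();print(n,st[i],ce[i])
```

```text
w1 [ 335  118   58   82 2704] [365.4101 150.5311]
w2 [ 338   13   61   74 2920] [368.9462  45.7065]
```

View pics/m1.png

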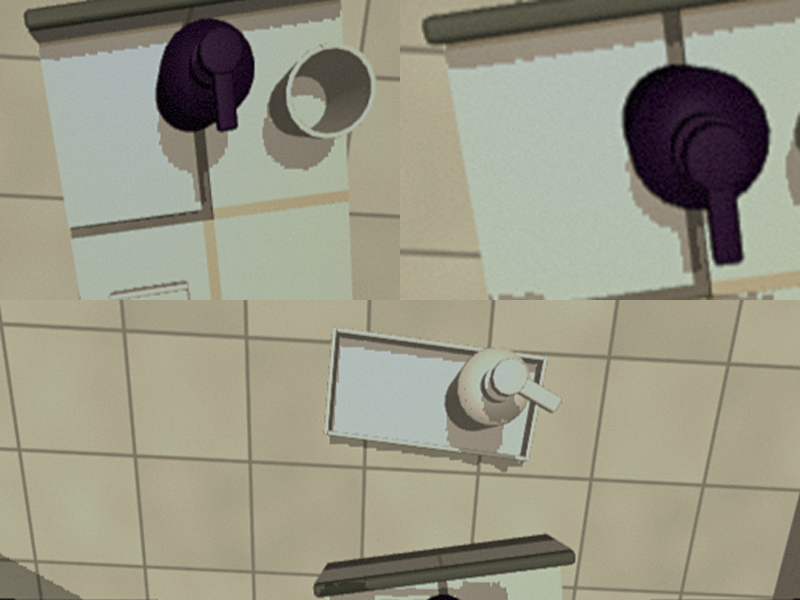

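The upper-left crop (w2) shows the head centre at w2 pixel (375.5,32), the spout end at (382,85), the joint corner at (368,142) and the open end at (278,155). In the upper-right crop (w1) the head is at (371.5,152.5) and the spout end at (377,199). The bottom strip (w3) puts the bath tray's rim corners at (271,23), (432,43), (416,121) and (267,102), with bottle_b in the right half.

Run:
```python
from h import *
_,C1=load('w1');_,C2=load('w2');_,C3=load('w3')
h,e=tri([ray(C1,(371.5,152.5)),ray(C2,(375.5,32))]);print('head',h,e)
sp,e=tri([ray(C1,(377,199.2)),ray(C2,(382.2,85.3))]);print('spout',sp,e, np.linalg.norm((sp-h)[:2]), 'az',np.degrees(np.arctan2(*(sp-h)[1::-1])))
# scene check of head at its height
print('scene px of head',proj(cam('scene'),h),'side',proj(cam('side'),h))
# corner height: w1 vs w2
c,e=tri([ray(C1,(366.5,212)),ray(C2,(368.2,142))]);print('corner tri',c,e)
co,op=onz(C2,(368.2,142),.045),onz(C2,(278,154.7),.045);print('corner',co,'open',op,np.linalg.norm(co-op))
w=onz(C1,(354,96),.045);print('nearwall',w,np.linalg.norm(w-co))
P=[onz(C3,u,.03) for u in[(270.6,22.6),(431.6,43),(415.8,121.3),(266.8,101.7)]]
for i in range(4):print(P[i],np.linalg.norm(P[i]-P[i-1]))
t=sum(P)/4;x=(P[1]+P[2]-P[0]-P[3]);x/=np.linalg.norm(x);print('tray',t,x,'place',t-.046*x)
s=cam('scene');print('rim corners in scene',[proj(s,p).round() for p in P])
b=onz(C3,(403.7,58.8),.182);print('bottle_b',b,(b-t)[:2]@x[:2])
```

```text
head [0.5658 0.1284 0.2177] [np.float64(0.00040303889838282087), np.float64(0.00040303889838276243)]
spout [0.5739 0.0884 0.221 ] [np.float64(6.781383334404749e-05), np.float64(6.781383334415885e-05)] 0.04083718109795821 az -78.56644736613619
scene px of head [377.3057 167.8722] side [311.8932 140.7345]
corner tri [0.5882 0.0298 0.0565] [np.float64(0.00032634276573723645), np.float64(0.00032634276573733983)]
corner [0.5894 0.0289 0.045 ] open [0.4694 0.0055 0.045 ] 0.12227564850412007
nearwall [0.562  0.1815 0.045 ] 0.15509455879031597
[0.4428 0.4092 0.03  ] 0.09740959851948347
[0.6507 0.3959 0.03  ] 0.2082425491835554
[0.6417 0.2966 0.03  ] 0.09963418313843794
[0.4392 0.3118 0.03  ] 0.20312835064629786
tray [0.5436 0.3534 0.03  ] [ 0.9976 -0.0693  0.    ] place [0.4977 0.3566 0.03  ]
rim corners in scene [array([466., 172.]), array([485., 240.]), array([443., 239.]), array([430., 173.])]
bottle_b [0.5854 0.353  0.182 ] 0.041680888848917644
```

Call:
carry_out(
  deltas=[
    [[-0.1,0.04,0.05,0,0,-0.004,-1],[-0.2,0.08,0.12,0,0,-0.008,-1],[-0.3,0.12,0.2,0,0,-0.012,-1],[-0.4,0.16,0.28,0,0,-0.016,-1],[-0.5,0.2,0.36,0,0,-0.02,-1],[-0.6,0.24,0.44,0,0,-0.0235,-1],[-0.7,0.27,0.52,0,0,-0.0235,-1],[-0.741,0.281,0.6,0,0,-0.0235,-1],[-0.741,0.281,0.65,0,0,-0.0235,-1],[-0.741,0.281,0.65,0,0,-0.0235,-1]],
  ],
)

```text
time_s: 6.13
position: [0.5647, 0.128, 0.2582]
tcp_rot: [[-0.196, 0.981, -0.004], [0.981, 0.196, 0.0], [0.001, -0.004, -1.0]]
force: [-0.8, 0.4, -0.2]
opening: 1.0
grasp_force: 0.0
```

Run:
```python
from h import *
s=telemetry.read_state();print(s['time_s'],s['position'],s['tcp_rot'][:,1])
print(delta(s,[.5658,.1284,.181]))
```

```text
6.1333 [0.5647 0.128  0.2582] [ 0.9807  0.1955 -0.004 ]
[0.0005 0.0095 0.515  0.     0.     0.    ]
```

Call:
carry_out(
  deltas=[
    [[0,0.01,0.08,0,0,0,-1],[0,0.01,0.18,0,0,0,-1],[0,0.01,0.28,0,0,0,-1],[0,0.01,0.38,0,0,0,-1],[0,0.01,0.46,0,0,0,-1],[0,0.01,0.515,0,0,0,-1],[0,0.01,0.515,0,0,0,-1],[0,0.01,0.515,0,0,0,0.3],[0,0.01,0.515,0,0,0,1],[0,0.01,0.515,0,0,0,1]],
  ],
)

```text
time_s: 6.97
position: [0.5681, 0.1294, 0.1839]
tcp_rot: [[-0.198, 0.98, 0.002], [0.98, 0.198, 0.0], [-0.0, 0.002, -1.0]]
force: [0.5, 0.3, -0.6]
opening: 0.856
grasp_force: 0.0
```

Call:
carry_out(
  deltas=[
    [[0,0,0,0,0,0,1],[0,0,0,0,0,0,1],[0,0,0,0,0,0,1],[0,0,0,0,0,0,1],[0,0,0,0,0,0,1],[0,0,0,0,0,0,1],[0,0,0,0,0,0,1],[0,0,-0.03,0,0,0,1],[0,0,-0.06,0,0,0,1],[0,0,-0.1,0,0,0,1]],
  ],
)

```text
time_s: 7.8
position: [0.5667, 0.1292, 0.1974]
tcp_rot: [[-0.197, 0.98, -0.002], [0.98, 0.197, -0.0], [0.0, -0.002, -1.0]]
force: [-0.0, 0.2, -3.3]
opening: 0.287
grasp_force: 30.0
```

Call:
carry_out(
  deltas=[
    [[0,0,-0.13,0,0,0,1],[0,0,-0.3,0,0,0,1],[0,0,-0.45,0,0,0,1],[0.05,0,-0.55,0,0,0,1],[0.12,-0.01,-0.6,0,0,0,1],[0.22,-0.02,-0.6,0,0,0,1],[0.34,-0.03,-0.6,0,0,0,1],[0.47,-0.04,-0.6,0,0,0,1],[0.6,-0.05,-0.6,0,0,0,1],[0.73,-0.07,-0.6,0,0,0,1]],
  ],
)

```text
time_s: 8.63
position: [0.5343, 0.2357, 0.2871]
tcp_rot: [[-0.197, 0.98, -0.002], [0.98, 0.197, 0.0], [0.0, -0.002, -1.0]]
force: [0.1, 1.0, -3.8]
opening: 0.287
grasp_force: 30.0
```

Call:
carry_out(
  deltas=[
    [[0.13,-0.01,0,0,0,0,1],[0.26,-0.02,0,0,0,0,1],[0.39,-0.03,0,0,0,0,1],[0.52,-0.04,0,0,0,0,1],[0.64,-0.05,0,0,0,0,1],[0.74,-0.06,0,0,0,0,1],[0.81,-0.08,0,0,0,0,1],[0.85,-0.08,0,0,0,0,1],[0.85,-0.08,0,0,0,0,1],[0.85,-0.08,0,0,0,0,1]],
  ],
)

```text
time_s: 9.47
position: [0.4983, 0.3568, 0.2875]
tcp_rot: [[-0.198, 0.98, -0.0], [0.98, 0.198, -0.001], [-0.001, -0.0, -1.0]]
force: [-0.2, -0.0, -3.4]
opening: 0.287
grasp_force: 30.0
```

Run:
```python
from h import *
s=telemetry.read_state();print(s['time_s'],s['position'],s['force'],s['opening'])
im,C=snap('sc2','scene')
for z in(.142,): print(delta(s,[.4977,.3566,z]))
out=np.zeros((400,800,3),np.uint8)
out[:,:400]=cv2.resize(im[90:260,380:550],(400,400),interpolation=cv2.INTER_CUBIC)
im,C=snap('si2','side');out[:,400:]=cv2.resize(im[60:220,220:380],(400,400),interpolation=cv2.INTER_CUBIC)
cv2.imwrite('pics/m2.png',out)
```

```text
9.4667 [0.4983 0.3568 0.2875] [-0.2322 -0.0395 -3.4211] 0.2870707055522099
[ 0.0007 -0.0039  0.9703  0.      0.      0.    ]
```

View pics/m2.png

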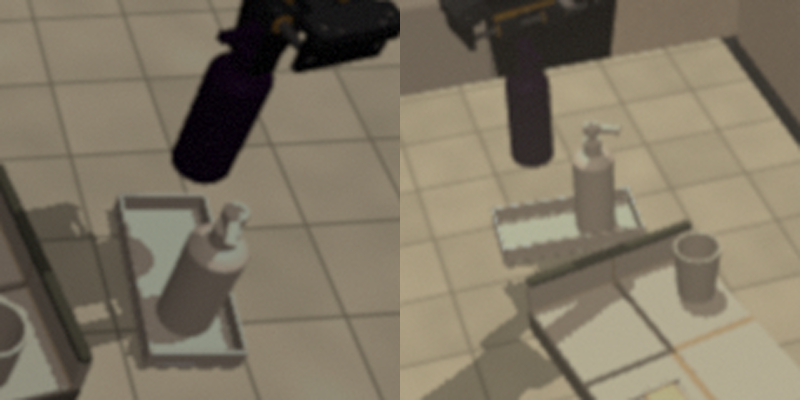

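The bottle hangs upright over the free half of the bath tray, clear of bottle_b, so I lower it.

Call:
carry_out(
  deltas=[
    [[0,0,0.12,0,0,0,1],[0,0,0.25,0,0,0,1],[0,0,0.4,0,0,0,1],[0,0,0.55,0,0,0,1],[0,0,0.68,0,0,0,1],[0,0,0.78,0,0,0,1],[0,0,0.85,0,0,0,1],[0,0,0.89,0,0,0,1],[0,0,0.915,0,0,0,1],[0,0,0.935,0,0,0,1]],
  ],
)

```text
time_s: 10.4
position: [0.4992, 0.3571, 0.1478]
tcp_rot: [[-0.197, 0.98, 0.001], [0.98, 0.197, 0.001], [0.0, 0.001, -1.0]]
force: [-0.2, -0.4, -3.1]
opening: 0.289
grasp_force: 30.0
```

Call:
carry_out(
  deltas=[
    [[0,0,0.004,0,0,0,1],[0,0,0.008,0,0,0,1],[0,0,0.012,0,0,0,1],[0,0,0.016,0,0,0,1],[0,0,0.02,0,0,0,1],[0,0,0.024,0,0,0,1],[0,0,0.028,0,0,0,1],[0,0,0.03,0,0,0,1],[0,0,0.03,0,0,0,1],[0,0,0.03,0,0,0,1]],
  ],
)

```text
time_s: 11.23
position: [0.4985, 0.3571, 0.143]
tcp_rot: [[-0.197, 0.98, -0.0], [0.98, 0.197, 0.0], [0.0, -0.0, -1.0]]
force: [0.1, -0.5, -3.0]
opening: 0.286
grasp_force: 30.0
```

Not in contact yet, so I continue gently.

Call:
carry_out(
  deltas=[
    [[0,0,0.003,0,0,0,1],[0,0,0.006,0,0,0,1],[0,0,0.009,0,0,0,1],[0,0,0.012,0,0,0,1],[0,0,0.015,0,0,0,1],[0,0,0.018,0,0,0,1],[0,0,0.018,0,0,0,1],[0,0,0.018,0,0,0,1],[0,0,0.018,0,0,0,1],[0,0,0.018,0,0,0,1]],
  ],
)

```text
time_s: 12.07
position: [0.4989, 0.3574, 0.1424]
tcp_rot: [[-0.197, 0.98, 0.002], [0.98, 0.197, 0.001], [0.001, 0.002, -1.0]]
force: [-2.9, -1.9, 8.0]
opening: 0.293
grasp_force: 30.0
```

Call:
carry_out(
  deltas=[
    [[0,0,-0.01,0,0,0,0.2],[0,0,-0.01,0,0,0,0],[0,0,-0.01,0,0,0,-0.2],[0,0,-0.01,0,0,0,-0.3],[0,0,-0.01,0,0,0,-0.3],[0,0,-0.06,0,0,0,-0.3],[0,0,-0.15,0,0,0,-0.3],[0,0,-0.3,0,0,0,-0.3],[0,0,-0.5,0,0,0,-0.3],[0,0,-0.7,0,0,0,-0.3]],
  ],
)

```text
time_s: 12.9
position: [0.498, 0.3568, 0.2461]
tcp_rot: [[-0.197, 0.98, -0.002], [0.98, 0.197, -0.001], [-0.0, -0.002, -1.0]]
force: [1.0, 0.3, 0.6]
opening: 0.649
grasp_force: 0.0
```

Run:
```python
from h import *
s=telemetry.read_state();print(s['time_s'],s['position'],s['force'],s['opening'],s['joint_positions'])
print(s['tcp_rot'])
# raker: orange handle in scene/side
for n,roi in(('scene',(120,180,210,280)),('side',(300,280,420,350))):
    im,C=snap('r_'+n,n);x0,y0,x1,y1=roi
    h=cv2.cvtColor(im,cv2.COLOR_BGR2HSV);m=np.zeros(im.shape[:2],np.uint8)
    m[y0:y1,x0:x1]=cv2.inRange(h,(3,120,60),(18,255,255))[y0:y1,x0:x1]
    p=np.argwhere(m>0)[:,::-1].astype(float);c=p.mean(0);w=np.linalg.svd(p-c,full_matrices=False)[2][0];t=(p-c)@w
    print(n,len(p),c,w,onz(C,c,.02),[onz(C,c+w*q,.02) for q in(t.min(),t.max())])
```

```text
12.9 [0.498  0.3568 0.2461] [1.018  0.2896 0.5645] 0.64918951596992 [25.1831 27.8737 82.3364 -0.0013 69.893  13.8052]
[[-0.1973  0.9803 -0.0016]
 [ 0.9803  0.1973 -0.0008]
 [-0.0005 -0.0017 -1.    ]]
scene 438 [157.1233 232.7397] [-0.3652  0.9309] [ 0.5673 -0.3896  0.02  ] [array([ 0.5017, -0.3775,  0.02  ]), array([ 0.6252, -0.4002,  0.02  ])]
side 427 [372.911  310.8384] [-0.9904  0.1383] [ 0.5662 -0.3865  0.02  ] [array([ 0.6246, -0.3967,  0.02  ]), array([ 0.5062, -0.376 ,  0.02  ])]
```

Call:
carry_out(
  deltas=[
    [[-0.02,0,-0.1,0,0,0,-0.3],[-0.08,0,-0.2,0,0,0,-0.3],[-0.16,0,-0.3,0,0,0,-0.3],[-0.25,-0.01,-0.36,0,0,0,-0.3],[-0.36,-0.02,-0.36,0,0,0,-0.3],[-0.48,-0.03,-0.36,0,0,0,-0.3],[-0.61,-0.04,-0.36,0,0,0,-0.3],[-0.74,-0.05,-0.36,0,0,0,-0.3],[-0.87,-0.06,-0.36,0,0,0,-0.3],[-1,-0.08,-0.36,0,0,0,-0.3]],
  ],
)

```text
time_s: 13.83
position: [0.5162, 0.2062, 0.299]
tcp_rot: [[-0.197, 0.98, -0.001], [0.98, 0.197, -0.0], [-0.0, -0.001, -1.0]]
force: [0.5, -0.4, 0.6]
opening: 0.651
grasp_force: 0.0
```

Call:
carry_out(
  deltas=[
    [[-0.16,-0.01,0,0,0,0,-1],[-0.32,-0.02,0,0,0,0,-1],[-0.48,-0.03,0,0,0,0,-1],[-0.64,-0.05,0,0,0,0,-1],[-0.8,-0.06,0,0,0,0,-1],[-0.92,-0.07,0,0,0,0,-1],[-1,-0.08,0,0,0,0,-1],[-1,-0.08,0,0,0,0,-1],[-1,-0.08,0,0,0,0,-1],[-1,-0.08,0,0,0,0,-1]],
  ],
)

```text
time_s: 14.67
position: [0.5338, 0.059, 0.2992]
tcp_rot: [[-0.198, 0.98, -0.001], [0.98, 0.198, 0.001], [0.001, -0.0, -1.0]]
force: [-0.0, -0.2, 0.4]
opening: 0.996
grasp_force: 0.0
```

```bash
python3 -c "
from h import *
print(telemetry.read_state()['position']);snap('w4')"
```

```text
[0.5338 0.059  0.2992]
```

Call:
carry_out(
  deltas=[
    [[-0.1,-0.02,0.08,0,0,0,-1],[-0.2,-0.04,0.16,0,0,0,-1],[-0.3,-0.06,0.24,0,0,0,-1],[-0.4,-0.08,0.32,0,0,0,-1],[-0.5,-0.1,0.4,0,0,0,-1],[-0.55,-0.12,0.48,0,0,0,-1],[-0.6,-0.13,0.53,0,0,0,-1],[-0.6,-0.14,0.53,0,0,0,-1],[-0.6,-0.14,0.53,0,0,0,-1],[-0.6,-0.14,0.53,0,0,0,-1]],
  ],
)

```text
time_s: 15.55
position: [0.5317, -0.0334, 0.2204]
tcp_rot: [[-0.198, 0.98, 0.001], [0.98, 0.198, 0.0], [-0.0, 0.001, -1.0]]
force: [-0.0, 1.0, 0.5]
opening: 0.996
grasp_force: 0.0
```

Run:
```python
from h import *
im,_=snap('w5');im4,_=load('w4');print(telemetry.read_state()['position'])
out=np.vstack([im4[:235],im[:235]]);cv2.imwrite('pics/m3.png',out)
```

```text
[ 0.5319 -0.0334  0.2206]
```

View pics/m3.png

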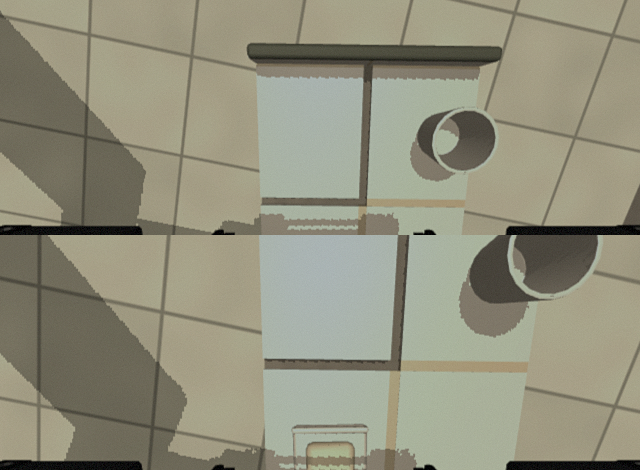

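Top (w4): the long leg is at columns 362–372 below the upstand, and the tumbler is unmoved. Bottom (w5): the long leg is at columns 393–408 and the short leg at rows 122–135 from the corner out to column 265. I fit the groove edges now.

```bash
cat > groove.py <<'E'
from h import *
def runs(line,lo,hi,k):
    g=line.astype(float);best=None
    t=(np.percentile(g[lo:hi],85)+g[lo:hi].min())/2
    d=g[lo:hi]<t;e=np.flatnonzero(np.diff(np.r_[0,d,0]))
    if len(e)<2:return None
    r=e.reshape(-1,2);a,b=r[np.argmax(r[:,1]-r[:,0])]+lo
    if a<=lo or b>=hi:return None
    f=lambda i:i-1+(g[i-1]-t)/(g[i-1]-g[i])      # crossing between i-1,i
    return f(a),f(b)
out={}
def leg(n,kind,idx,lo,hi):
    im,C=load(n);g=cv2.GaussianBlur(cv2.cvtColor(im,cv2.COLOR_BGR2GRAY),(3,3),0)
    A=[];B=[]
    for i in idx:
        r=runs(g[i] if kind=='v' else g[:,i],lo,hi,0)
        if r is None: continue
        uv=[(q,i) if kind=='v' else (i,q) for q in r]
        A.append(onz(C,uv[0],.045)[:2]);B.append(onz(C,uv[1],.045)[:2])
    A,B=np.array(A),np.array(B);M=(A+B)/2;w=np.linalg.norm(A-B,axis=1)
    l=cv2.fitLine(M.astype(np.float32),cv2.DIST_HUBER,0,.01,.01).ravel()
    print(n,kind,len(M),'az',np.degrees(np.arctan2(l[1],l[0])),'pt',l[2:],'width',np.median(w),w.std(), 'ends',M[0],M[-1])
    return l
if __name__=='__main__':
    a=leg('w4','v',range(85,190,3),345,388);b=leg('w5','v',range(5,110,3),372,425);c=leg('w5','h',range(275,380,3),112,148);d=leg('w4','h',range(270,352,3),188,215)
    for v,h in((a,d),(b,c)):
        t=np.linalg.solve(np.c_[v[:2],-h[:2]],h[2:]-v[2:]);print('corner',v[2:]+t[0]*v[:2])
    im,C=load('w4');print('wall foot',onz(C,(367.5,62),.045),onz(C,(368,61),.095))
    im,C=load('w5');print('front edge',onz(C,(264.5,129),.045))
E
python3 groove.py
```

```text
w4 v 35 az -79.22741 pt [0.5725 0.1189] width 0.009899367301544153 0.0001343686765259466 ends [0.5642 0.1621] [0.5862 0.0466]
w5 v 35 az -79.219055 pt [0.5789 0.0842] width 0.009608796094376475 0.00012357116903896994 ends [0.5696 0.1332] [0.5856 0.049 ]
w5 h 35 az 10.737564 pt [0.52   0.0153] width 0.009488442999331942 0.0002004861895162422 ends [0.4781 0.0073] [0.5725 0.0252]
w4 h 28 az 10.762255 pt [0.5269 0.0162] width 0.009945084202192422 0.0001950902080504381 ends [0.4786 0.0071] [0.5759 0.0256]
corner [0.5897 0.0282]
corner [0.5895 0.0285]
wall foot [0.559  0.1859 0.045 ] [0.5548 0.1795 0.095 ]
front edge [0.4685 0.0048 0.045 ]
```

Call:
carry_out(
  deltas=[
    [[-0.1,0,0,0,0,0,-1],[-0.2,0,0,0,0,0,-1],[-0.3,0,0,0,0,0,-1],[-0.4,0.01,0,0,0,0,-1],[-0.5,0.01,0,0,0,0,-1],[-0.6,0.02,0,0,0,0,-1],[-0.7,0.02,0,0,0,0,-1],[-0.8,0.02,0,0,0,0,-1],[-0.9,0.03,0,0,0,0,-1],[-1,0.03,0,0,0,0,-1]],
  ],
)

```text
time_s: 16.43
position: [0.5658, -0.1819, 0.2198]
tcp_rot: [[-0.197, 0.98, 0.0], [0.98, 0.197, 0.0], [-0.0, 0.0, -1.0]]
force: [-0.5, -0.2, -0.3]
opening: 0.994
grasp_force: 0.0
```

Call:
carry_out(
  deltas=[
    [[-0.1,0,0,0,0,0,-1],[-0.2,0,0,0,0,0,-1],[-0.3,0,0,0,0,0,-1],[-0.4,0.01,0,0,0,0,-1],[-0.5,0.01,0,0,0,0,-1],[-0.6,0.02,0,0,0,0,-1],[-0.7,0.02,0,0,0,0,-1],[-0.8,0.02,0,0,0,0,-1],[-0.9,0.03,0,0,0,0,-1],[-1,0.03,0,0,0,0,-1]],
  ],
)

```text
time_s: 17.27
position: [0.5998, -0.3279, 0.2198]
tcp_rot: [[-0.198, 0.98, 0.0], [0.98, 0.198, -0.0], [-0.0, 0.0, -1.0]]
force: [-0.4, 1.7, 0.4]
opening: 1.002
grasp_force: 0.0
```

Call:
carry_out(
  deltas=[
    [[-0.1,0,0,0,0,-0.019,-1],[-0.2,0,0,0,0,-0.038,-1],[-0.3,0,0,0,0,-0.057,-1],[-0.4,0.01,0,0,0,-0.076,-1],[-0.49,0.02,0,0,0,-0.095,-1],[-0.49,0.02,0,0,0,-0.114,-1],[-0.49,0.02,0,0,0,-0.133,-1],[-0.49,0.02,0,0,0,-0.152,-1],[-0.49,0.02,0,0,0,-0.171,-1],[-0.49,0.02,0,0,0,-0.19,-1]],
  ],
)

```text
time_s: 18.1
position: [0.6167, -0.3987, 0.2196]
tcp_rot: [[-0.985, 0.172, -0.0], [0.172, 0.985, 0.0], [0.0, 0.0, -1.0]]
force: [0.9, 0.1, 0.5]
opening: 1.004
grasp_force: 0.0
```

Run:
```python
from h import *
s=telemetry.read_state();print(s['time_s'],s['position'],s['tcp_rot'],s['joint_positions'])
im,C=snap('w6');out=cv2.resize(im[0:240,160:480],(800,600),interpolation=cv2.INTER_CUBIC);cv2.imwrite('pics/m4.png',out)
```

```text
18.1 [ 0.6167 -0.3987  0.2196] [[-0.9852  0.1716 -0.0003]
 [ 0.1716  0.9852  0.0003]
 [ 0.0004  0.0002 -1.    ]] [ -41.5728   39.3355   64.4168   -0.0003   76.2718 -121.6927]
```

View pics/m4.png

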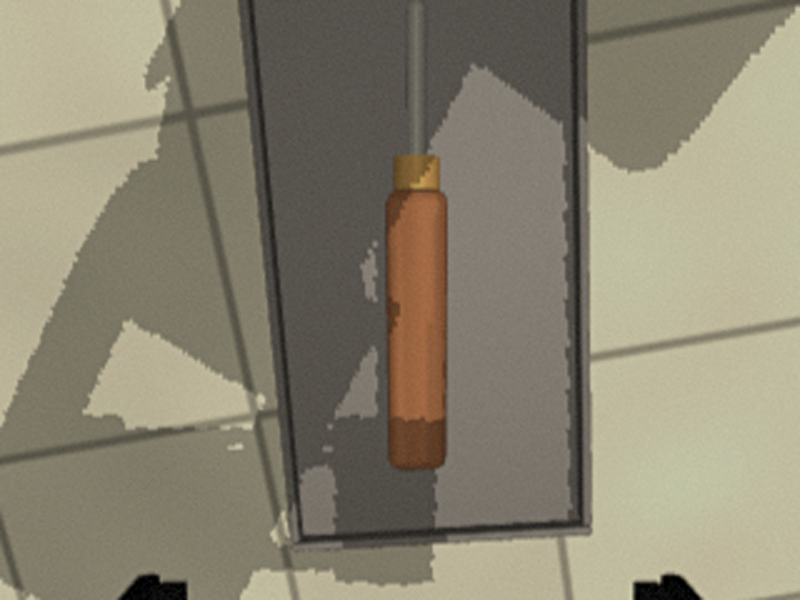

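The handle spans crop columns 387–446 and rows 190–468, which in w6 is about (327,76) to (327,187). It lies parallel to tool x, with the shank pointing up the image.

Run:
```python
from h import *
im,C=load('w6');hs=cv2.cvtColor(im,cv2.COLOR_BGR2HSV)
m=cv2.inRange(hs,(3,110,50),(16,255,255));m[:,:290]=0;m[:,370:]=0;m[195:]=0;m[:74]=0
rows=[r for r in range(82,180,2)];mid=[];wd=[]
for r in rows:
    q=np.flatnonzero(m[r]);a,b=q.min()-.5,q.max()+.5;mid.append(onz(C,((a+b)/2,r),.03)[:2]);wd.append(np.linalg.norm(onz(C,(a,r),.03)-onz(C,(b,r),.03)))
l=cv2.fitLine(np.array(mid,np.float32),cv2.DIST_L2,0,.01,.01).ravel();d=l[:2]*np.sign(-l[0])
rr=np.flatnonzero(m.sum(1));print('rows',rr.min(),rr.max(),'width',np.median(wd))
f,b=onz(C,(327,rr.min()),.03)[:2],onz(C,(327,rr.max()+.5),.03)[:2];print('front',f,'back',b,'len',np.linalg.norm(f-b),'az',np.degrees(np.arctan2(d[1],d[0])),'line',l)
c=l[2:]+d*(((f+b)/2-l[2:])@d);print('centre',c,'tip pred',c+d*.1264)
# height: wrist + scene + side centroid
M=cv2.moments(m,True);u=(M['m10']/M['m00'],M['m01']/M['m00'])
print('tri',tri([ray(C,u),ray(cam('scene'),(157.1,232.7)),ray(cam('side'),(372.9,310.8))]))
s=telemetry.read_state();a=np.arctan2(d[1],d[0]);R=np.array([[np.cos(a),np.sin(a),0],[np.sin(a),-np.cos(a),0],[0,0,-1]])
print(delta(s,[*c,.1],R),delta(s,[*c,.008],R))
```

```text
rows 75 187 width 0.023171230484022483
front [ 0.5201 -0.3785] back [ 0.6274 -0.3968] len 0.10890397154615132 az 169.95222 line [ 0.9847 -0.1745  0.5709 -0.3878]
centre [ 0.5736 -0.3883] tip pred [ 0.4492 -0.3662]
tri (array([ 0.5686, -0.3879,  0.0219]), [np.float64(0.0027793507895527655), np.float64(0.0008940431702016348), np.float64(0.0029369253876866644)])
[ 0.2949  0.0199  0.7975  0.     -0.      0.0011] [ 0.2947  0.0199  1.4108  0.     -0.      0.0011]
```

Call:
carry_out(
  deltas=[
    [[0.05,0,0.08,0,0,0,-0.15],[0.1,0.01,0.18,0,0,0,-0.15],[0.16,0.01,0.28,0,0,0,-0.15],[0.22,0.02,0.38,0,0,0,-0.15],[0.27,0.02,0.48,0,0,0.001,-0.15],[0.295,0.02,0.58,0,0,0.001,-0.15],[0.295,0.02,0.68,0,0,0.001,-0.15],[0.295,0.02,0.76,0,0,0.001,-0.15],[0.295,0.02,0.8,0,0,0.001,-0.15],[0.295,0.02,0.8,0,0,0.001,-0.15]],
  ],
)

```text
time_s: 18.98
position: [0.5732, -0.3867, 0.098]
tcp_rot: [[-0.983, 0.185, -0.002], [0.185, 0.983, 0.002], [0.003, 0.002, -1.0]]
force: [1.2, -0.6, -0.2]
opening: 0.577
grasp_force: 0.0
```

Run:
```python
from h import *
s=telemetry.read_state();print(s['position'],s['opening'],delta(s,[.5736,-.3883,.008]))
```

```text
[ 0.5732 -0.3867  0.098 ] 0.5767873557899789 [-0.0065 -0.0111  0.5999  0.      0.      0.    ]
```

Call:
carry_out(
  deltas=[
    [[-0.005,-0.005,0.1,0,0,-0.001,-0.15],[-0.005,-0.005,0.2,0,0,-0.001,-0.15],[-0.005,-0.005,0.3,0,0,-0.001,-0.15],[-0.005,-0.005,0.4,0,0,-0.001,-0.15],[-0.005,-0.005,0.48,0,0,-0.001,-0.15],[-0.005,-0.005,0.54,0,0,-0.001,-0.15],[-0.005,-0.005,0.58,0,0,-0.001,-0.15],[-0.005,-0.005,0.6,0,0,-0.001,-0.15],[-0.005,-0.005,0.6,0,0,-0.001,-0.15],[-0.005,-0.005,0.6,0,0,-0.001,0.4]],
  ],
)

```text
time_s: 19.82
position: [0.5748, -0.3883, 0.0103]
tcp_rot: [[-0.984, 0.177, 0.001], [0.177, 0.984, -0.001], [-0.001, -0.001, -1.0]]
force: [-0.6, -0.4, 0.1]
opening: 0.55
grasp_force: 0.0
```

Call:
carry_out(
  deltas=[
    [[0,0,0,0,0,0,1],[0,0,0,0,0,0,1],[0,0,0,0,0,0,1],[0,0,0,0,0,0,1],[0,0,0,0,0,0,1],[0,0,0,0,0,0,1],[0,0,0,0,0,0,1],[0,0,0,0,0,0,1],[0,0,0,0,0,0,1],[0,0,0,0,0,0,1]],
  ],
)

```text
time_s: 20.65
position: [0.5746, -0.3882, 0.0104]
tcp_rot: [[-0.984, 0.177, 0.0], [0.177, 0.984, -0.001], [-0.001, -0.0, -1.0]]
force: [-0.5, 1.3, 4.3]
opening: 0.269
grasp_force: 30.0
```

Run:
```python
from h import *
s=telemetry.read_state();print(s['position'],s['tcp_rot'],s['opening'],s['grasp_force'],s['force'])
np.savez('grasp.npz',p=s['position'],R=s['tcp_rot'])
```

```text
[ 0.5746 -0.3882  0.0104] [[-0.9841  0.1774  0.0005]
 [ 0.1774  0.9841 -0.0005]
 [-0.0006 -0.0004 -1.    ]] 0.2690303556709582 29.963512122631073 [-0.4992  1.3352  4.2621]
```

Call:
carry_out(
  deltas=[
    [[0,0,-0.03,0,0,0,1],[0,0,-0.08,0,0,0,1],[0,0,-0.16,0,0,0,1],[0,0,-0.26,0,0,0,1],[0,0,-0.38,0,0,0,1],[0,0,-0.5,0,0,0,1],[0,0,-0.63,0,0,0,1],[0,0,-0.76,0,0,0,1],[0,0,-0.88,0,0,0,1],[0,0,-1,0,0,0,1]],
  ],
)

```text
time_s: 21.48
position: [0.5746, -0.3881, 0.1626]
tcp_rot: [[-0.984, 0.177, 0.001], [0.177, 0.984, -0.001], [-0.002, -0.001, -1.0]]
force: [-0.7, -0.1, -1.1]
opening: 0.272
grasp_force: 30.0
```

Call:
carry_out(
  deltas=[
    [[0.02,0.05,-0.1,0,0,0,1],[0.05,0.12,-0.2,0,0,0,1],[0.08,0.22,-0.28,0,0,0,1],[0.11,0.32,-0.36,0,0,0,1],[0.15,0.43,-0.4,0,0,0,1],[0.19,0.54,-0.4,0,0,0,1],[0.23,0.65,-0.4,0,0,0,1],[0.27,0.76,-0.4,0,0,0,1],[0.31,0.88,-0.4,0,0,0,1],[0.35,1,-0.4,0,0,0,1]],
  ],
)

```text
time_s: 22.32
position: [0.5486, -0.2291, 0.2203]
tcp_rot: [[-0.984, 0.177, -0.0], [0.177, 0.984, 0.0], [0.0, 0.0, -1.0]]
force: [0.4, 0.3, -1.3]
opening: 0.273
grasp_force: 30.0
```

Call:
carry_out(
  deltas=[
    [[0.03,0.1,0,0,0,0.016,1],[0.07,0.2,0,0,0,0.032,1],[0.1,0.3,0,0,0,0.048,1],[0.14,0.4,0,0,0,0.064,1],[0.17,0.5,0,0,0,0.08,1],[0.21,0.6,0,0,0,0.096,1],[0.24,0.7,0,0,0,0.112,1],[0.28,0.8,0,0,0,0.128,1],[0.31,0.9,0,0,0,0.144,1],[0.35,1,0,0,0,0.16,1]],
  ],
)

```text
time_s: 23.15
position: [0.5235, -0.0725, 0.2203]
tcp_rot: [[-0.373, 0.928, 0.0], [0.928, 0.373, 0.0], [0.0, 0.0, -1.0]]
force: [-1.0, 0.7, -0.7]
opening: 0.274
grasp_force: 30.0
```

```bash
cat > plan.py <<'E'
from h import *
Lx=np.array([.9824,.1867]);Ly=np.array([-.1867,.9824]);CO=np.array([.5896,.0283])
TIP=np.array([.1274,0,.0054])
def Rt(az,p):
    a,p=np.radians([az,p]);h=np.r_[np.cos(a),np.sin(a),0];z=np.r_[0,0,1.]
    x=np.cos(p)*h-np.sin(p)*z;zz=-np.sin(p)*h-np.cos(p)*z
    return np.c_[x,np.cross(zz,x),zz]
def tcp(lx,ly,z,R): return np.r_[CO+lx*Lx+ly*Ly,z]-R@TIP
def tipnow(s):
    t=s['position']+s['tcp_rot']@TIP;d=t[:2]-CO;return np.r_[d@Lx,d@Ly,t[2]]
E
python3 - <<'E'
from plan import *
s=telemetry.read_state();print(s['time_s'],s['position'],s['tcp_rot'][:,0],s['joint_positions'])
R=Rt(55.76,30);print(delta(s,tcp(0,.146,.13,Rt(55.76,30)),Rt(55.76,0)),delta(s,tcp(0,.146,.13,R),R),cv2.Rodrigues(Rt(55.76,0).T@R)[0].ravel()/2/np.pi)
E
```

```text
23.15 [ 0.5235 -0.0725  0.2203] [-0.3733  0.9277  0.    ] [-20.0168  22.9775  96.0486   0.0084  60.9686 -41.9373]
[ 1.0145  0.2521  0.146   0.     -0.      0.156 ] [ 1.0145  0.2521  0.146   0.0408 -0.0765  0.1523] [-0.     -0.0833 -0.    ]
```

Call:
carry_out(
  deltas=[
    [[0.1,0.03,0,0,0,0.016,1],[0.2,0.05,0,0,0,0.032,1],[0.3,0.08,0,0,0,0.048,1],[0.4,0.1,0,0,0,0.064,1],[0.5,0.13,0,0,0,0.08,1],[0.6,0.15,0,0,0,0.096,1],[0.7,0.18,0,0,0,0.112,1],[0.8,0.2,0,0,0,0.128,1],[0.9,0.23,0,0,0,0.144,1],[1,0.25,0,0,0,0.156,1]],
  ],
)

```text
time_s: 23.98
position: [0.5014, 0.0803, 0.2203]
tcp_rot: [[0.562, 0.827, 0.0], [0.827, -0.562, 0.0], [0.0, -0.0, -1.0]]
force: [0.1, -0.4, -0.2]
opening: 0.275
grasp_force: 30.0
```

Call:
carry_out(
  deltas=[
    [[0,0,0.02,0,-0.012,0,1],[0,0,0.04,0,-0.024,0,1],[0,0,0.06,0,-0.036,0,1],[0,0,0.08,0,-0.048,0,1],[0,0,0.1,0,-0.06,0,1],[0,0,0.12,0,-0.072,0,1],[0,0,0.146,0,-0.0833,0,1],[0,0,0.146,0,-0.0833,0,1],[0,0,0.146,0,-0.0833,0,1],[0,0,0.146,0,-0.0833,0,1]],
  ],
)

```text
time_s: 24.82
position: [0.5018, 0.079, 0.1984]
tcp_rot: [[0.484, 0.829, -0.279], [0.719, -0.559, -0.414], [-0.499, -0.0, -0.867]]
force: [0.2, -1.1, -1.4]
opening: 0.273
grasp_force: 30.0
```

Run:
```python
from plan import *
s=telemetry.read_state();print(s['time_s'],s['position'],s['tcp_rot'],s['joint_positions'])
R=Rt(55.76,30);print('tip',tipnow(s),'to .085',delta(s,tcp(0,.146,.085,R),R))
im,C=snap('w7');p=s['position']+s['tcp_rot']@TIP;print('pred tip px',proj(C,p),[proj(C,[*(CO+y*Ly),.045]).round() for y in(.15,.1)])
out=cv2.resize(im[0:240,160:480],(800,600),interpolation=cv2.INTER_CUBIC);cv2.imwrite('pics/m5.png',out)
```

```text
24.8167 [0.5018 0.079  0.1984] [[ 0.4842  0.8294 -0.2787]
 [ 0.7189 -0.5587 -0.4137]
 [-0.4988 -0.0001 -0.8667]] [  9.0056  34.3407  86.0489 -21.6442  81.6553  50.3593]
tip [-0.001   0.1428  0.1302] to .085 [ 0.1674 -0.0139  0.2499  0.0004 -0.0002  0.0007]
pred tip px [321.5731 -37.1549] [array([315., -80.]), array([369., -11.])]
```

View pics/m5.png

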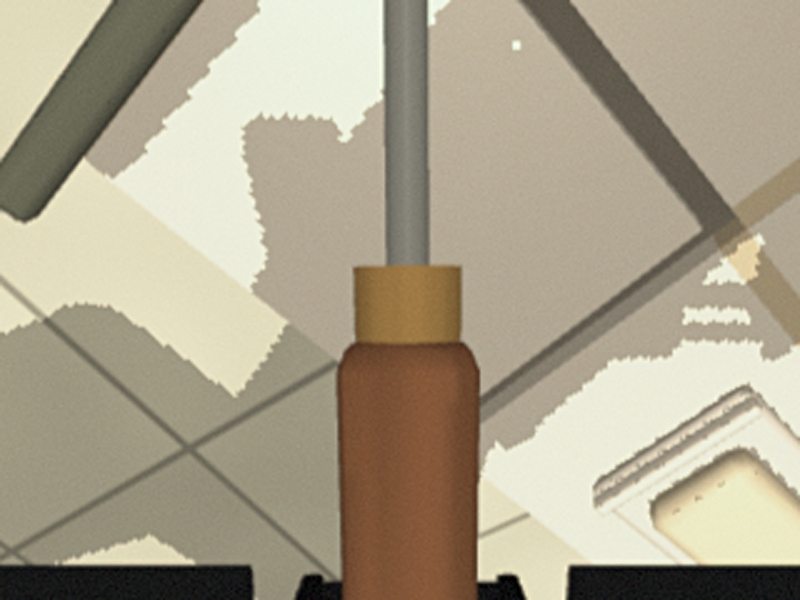

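The raker is held straight: the shank is at w7 column ≈322.5, matching the predicted 321.6. The long leg runs at the upper right, and the corner and the soap dish are at the right. The tip is just above the frame. Now a numeric check of the shank and handle against the held-tip model.

Run:
```python
from plan import *
im,C=load('w7');s=telemetry.read_state();p,R=s['position'],s['tcp_rot']
# raker pt (x,y,z mm) -> tool: x+1, -y, 6.4-z
W=lambda x,y,z:p+R@(np.array([x+1,-y,6.4-z])/1e3)
for x in(75,85,95,105): print('shank',x,proj(C,W(x,0,21.5)),proj(C,W(x,3.5,18)),proj(C,W(x,-3.5,18)))
print('handle front',proj(C,W(55,0,26)))
g=im.astype(int)
for r in(20,45,70,90):
    row=g[r,300:345];e=np.abs(np.diff(row.sum(1)));q=np.argsort(e)[-6:]+300.5;print(r,sorted(q))
hs=cv2.cvtColor(im,cv2.COLOR_BGR2HSV);col=hs[90:170,322];print(col[::3].tolist())
```

```text
shank 75 [322.3685  88.3962] [313.8457  88.9202] [330.9322  88.9414]
shank 85 [322.3748  61.7529] [313.7044  62.9228] [331.0863  62.9461]
shank 95 [322.3813  34.1485] [313.5582  36.0106] [331.246  36.036]
shank 105 [322.388    5.5302] [313.4067   8.1342] [331.4113   8.162 ]
handle front [322.3292 139.854 ]
20 [np.float64(312.5), np.float64(313.5), np.float64(315.5), np.float64(328.5), np.float64(330.5), np.float64(331.5)]
45 [np.float64(304.5), np.float64(305.5), np.float64(312.5), np.float64(313.5), np.float64(330.5), np.float64(331.5)]
70 [np.float64(313.5), np.float64(314.5), np.float64(315.5), np.float64(320.5), np.float64(330.5), np.float64(331.5)]
90 [np.float64(313.5), np.float64(314.5), np.float64(315.5), np.float64(328.5), np.float64(330.5), np.float64(331.5)]
[[26, 26, 137], [25, 22, 137], [26, 27, 134], [24, 29, 134], [24, 29, 134], [21, 44, 138], [18, 149, 161], [18, 146, 157], [18, 145, 156], [18, 145, 157], [18, 146, 159], [18, 145, 158], [18, 146, 157], [18, 143, 157], [18, 141, 159], [18, 149, 156], [13, 152, 97], [12, 144, 117], [12, 147, 120], [11, 144, 124], [12, 147, 128], [13, 153, 127], [12, 143, 128], [12, 146, 131], [12, 146, 129], [13, 149, 127], [12, 153, 125]]
```

Call:
carry_out(
  deltas=[
    [[0.03,0,0.05,0,0,0,1],[0.06,-0.005,0.1,0,0,0,1],[0.1,-0.01,0.16,0,0,0,1],[0.14,-0.014,0.22,0,0,0,1],[0.18,-0.014,0.28,0,0,0,1],[0.21,-0.014,0.33,0,0,0,1],[0.24,-0.014,0.38,0,0,0,1],[0.267,-0.014,0.423,0,0,0,1],[0.267,-0.014,0.423,0,0,0,1],[0.267,-0.014,0.423,0,0,0,1]],
  ],
)

```text
time_s: 25.7
position: [0.5021, 0.0825, 0.1224]
tcp_rot: [[0.483, 0.829, -0.28], [0.718, -0.559, -0.415], [-0.501, -0.001, -0.866]]
force: [0.3, 0.1, -0.7]
opening: 0.276
grasp_force: 30.0
```

Run:
```python
from plan import *
P=[];
for i in range(4):
    s=telemetry.read_state();P.append(tipnow(s));snap('w8')
R=Rt(55.76,30);print(s['time_s'],np.array(P),s['force'],delta(s,tcp(0,.1455,.038,R),R))
_,C=load('w8');im=cv2.imread('pics/w8.png')
print('pred',proj(C,s['position']+s['tcp_rot']@TIP))
# joint corner & long leg line in this view vs predicted
for y in(.02,.04,.06):
    for o in(-.005,.005): print(y,o,proj(C,[*(CO+y*Ly+o*Lx),.045]).round(1))
g=cv2.cvtColor(im,cv2.COLOR_BGR2GRAY)
for r in (10,20,30,40,50): print(r,g[r,340:460:4].tolist())
```

```text
25.85 [[-0.0002  0.1461  0.054 ]
 [ 0.0003  0.1461  0.0546]
 [ 0.0006  0.1461  0.0549]
 [ 0.0006  0.1461  0.0552]] [-0.3086  0.9643 -0.9482] [ 0.0522 -0.0034  0.1013  0.0005 -0.0001  0.0006]
pred [321.5719 -37.1563]
0.02 -0.005 [457.1 136.5]
0.02 0.005 [471.7 126.8]
0.04 -0.005 [439.9 116.5]
0.04 0.005 [454.8 105.9]
0.06 -0.005 [421.   94.5]
0.06 0.005 [436.2  82.8]
10 [187, 193, 148, 104, 94, 95, 92, 92, 95, 126, 189, 188, 185, 187, 183, 186, 182, 178, 181, 180, 180, 182, 179, 183, 180, 183, 178, 180, 180, 177]
20 [184, 184, 186, 187, 167, 122, 91, 92, 94, 94, 94, 112, 188, 186, 183, 186, 181, 184, 181, 184, 182, 180, 182, 182, 177, 177, 178, 177, 181, 179]
30 [186, 188, 185, 189, 186, 187, 174, 125, 89, 93, 94, 95, 95, 109, 183, 182, 179, 184, 182, 182, 179, 178, 179, 177, 177, 179, 177, 177, 180, 179]
40 [184, 185, 182, 183, 185, 185, 185, 182, 188, 128, 90, 90, 95, 93, 93, 99, 186, 181, 180, 181, 181, 180, 177, 177, 177, 176, 178, 178, 175, 175]
50 [181, 186, 183, 183, 183, 185, 184, 183, 180, 180, 184, 130, 89, 94, 94, 93, 94, 99, 180, 178, 180, 175, 174, 177, 178, 179, 177, 175, 179, 174]
```

The groove in this view matches the predicted line to within 1 px. Now I descend slowly into the closed end.

Call:
carry_out(
  deltas=[
    [[0.005,-0.003,0.01,0,0,0,1],[0.01,-0.003,0.02,0,0,0,1],[0.015,-0.003,0.03,0,0,0,1],[0.02,-0.003,0.04,0,0,0,1],[0.025,-0.003,0.05,0,0,0,1],[0.03,-0.003,0.06,0,0,0,1],[0.036,-0.003,0.07,0,0,0,1],[0.042,-0.003,0.08,0,0,0,1],[0.047,-0.003,0.09,0,0,0,1],[0.052,-0.003,0.1,0,0,0,1]],
  ],
)

```text
time_s: 26.73
position: [0.5015, 0.0822, 0.1059]
tcp_rot: [[0.484, 0.829, -0.279], [0.718, -0.559, -0.414], [-0.5, -0.0, -0.866]]
force: [-0.0, -0.4, -1.0]
opening: 0.272
grasp_force: 30.0
```

Run:
```python
from plan import *
P=[];F=[]
for i in range(4):
    s=telemetry.read_state();P.append(tipnow(s));F.append(s['force']);capture('side')
R=Rt(55.76,30);print(s['time_s'],np.array(P),np.array(F));print(delta(s,tcp(0,.1455,.0365,R),R))
```

```text
26.8833 [[-0.0007  0.1459  0.0375]
 [-0.0009  0.1459  0.0372]
 [-0.0009  0.1459  0.0374]
 [-0.0008  0.1459  0.0375]] [[-0.0293 -0.3678 -0.9899]
 [-0.0217 -0.5454 -0.9989]
 [-0.9572 -0.3041 -0.7033]
 [ 0.4471  0.0183 -0.1972]]
[0.0053 0.0023 0.005  0.0003 0.     0.0007]
```

Call:
carry_out(
  deltas=[
    [[0.002,0.002,0.001,0,0,0,1],[0.004,0.003,0.003,0,0,0,1],[0.006,0.003,0.005,0,0,0,1],[0.007,0.003,0.007,0,0,0,1],[0.008,0.003,0.009,0,0,0,1],[0.009,0.003,0.011,0,0,0,1],[0.01,0.003,0.013,0,0,0,1],[0.01,0.003,0.013,0,0,0,1],[0.01,0.003,0.013,0,0,0,1],[0.01,0.003,0.013,0,0,0,1]],
  ],
)

```text
time_s: 27.77
position: [0.5021, 0.0822, 0.1037]
tcp_rot: [[0.484, 0.829, -0.279], [0.718, -0.559, -0.414], [-0.5, 0.0, -0.866]]
force: [-1.0, 0.0, 0.1]
opening: 0.271
grasp_force: 30.0
```

Run:
```python
from plan import *
P=[];F=[]
for i in range(5):
    s=telemetry.read_state();P.append(tipnow(s));F.append(s['force']);snap('w9','side' if i else 'wrist')
print(s['time_s'],np.mean(P,0),np.mean(F,0));R=Rt(55.76,30)
print(delta(s,tcp(0,.1455,.0365,R),R), 'per 10mm -Ly',s['tcp_rot'].T@np.r_[-Ly,0]*.01/.15,'-Lx',s['tcp_rot'].T@np.r_[-Lx,0]*.01/.15)
```

```text
27.9667 [-0.0002  0.1458  0.0353] [-0.2785  0.1859 -0.5999]
[-0.0044 -0.0012 -0.0066  0.0004 -0.      0.0006] per 10mm -Ly [-0.041   0.0469  0.0237] -Lx [-0.0406 -0.0474  0.0235]
```

Call:
carry_out(
  deltas=[
    [[-0.0184,0.0188,0.0055,0,0,0,1],[-0.0348,0.0376,0.015,0,0,0,1],[-0.0512,0.0564,0.0245,0,0,0,1],[-0.0676,0.0752,0.034,0,0,0,1],[-0.084,0.094,0.0435,0,0,0,1],[-0.1004,0.1128,0.053,0,0,0,1],[-0.1168,0.1316,0.0625,0,0,0,1],[-0.1332,0.1504,0.072,0,0,0,1],[-0.1496,0.1692,0.0815,0,0,0,1],[-0.166,0.188,0.091,0,0,0,1]],
  ],
)

```text
time_s: 28.85
position: [0.5097, 0.0425, 0.1043]
tcp_rot: [[0.484, 0.829, -0.279], [0.718, -0.559, -0.414], [-0.5, 0.0, -0.866]]
force: [-0.7, -0.1, -1.8]
opening: 0.274
grasp_force: 30.0
```

Run:
```python
from plan import *
s=telemetry.read_state();print(s['time_s'],tipnow(s),s['force'],s['moment'])
```

```text
28.85 [-0.0001  0.1054  0.0359] [-0.6692 -0.1234 -1.7889] [ 0.2243 -0.1096  0.0159]
```

Call:
carry_out(
  deltas=[
    [[-0.0164,0.0188,0.0095,0,0,0,1],[-0.0328,0.0376,0.019,0,0,0,1],[-0.0492,0.0564,0.0285,0,0,0,1],[-0.0656,0.0752,0.038,0,0,0,1],[-0.082,0.094,0.0475,0,0,0,1],[-0.0984,0.1128,0.057,0,0,0,1],[-0.1148,0.1316,0.0665,0,0,0,1],[-0.1312,0.1504,0.076,0,0,0,1],[-0.1476,0.1692,0.0855,0,0,0,1],[-0.164,0.188,0.095,0,0,0,1]],
  ],
)

```text
time_s: 29.68
position: [0.5172, 0.0032, 0.1042]
tcp_rot: [[0.484, 0.829, -0.279], [0.718, -0.559, -0.414], [-0.5, 0.0, -0.866]]
force: [-0.6, -0.1, -1.5]
opening: 0.273
grasp_force: 30.0
```

Call:
carry_out(
  deltas=[
    [[-0.0164,0.0188,0.0095,0,0,0,1],[-0.0328,0.0376,0.019,0,0,0,1],[-0.0492,0.0564,0.0285,0,0,0,1],[-0.0656,0.0752,0.038,0,0,0,1],[-0.082,0.094,0.0475,0,0,0,1],[-0.0984,0.1128,0.057,0,0,0,1],[-0.1148,0.1316,0.0665,0,0,0,1],[-0.1312,0.1504,0.076,0,0,0,1],[-0.1476,0.1692,0.0855,0,0,0,1],[-0.164,0.188,0.095,0,0,0,1]],
  ],
)

```text
time_s: 30.52
position: [0.5247, -0.0361, 0.1042]
tcp_rot: [[0.484, 0.829, -0.279], [0.718, -0.559, -0.414], [-0.5, -0.0, -0.866]]
force: [-0.1, 0.0, -1.4]
opening: 0.272
grasp_force: 30.0
```

Run:
```python
from plan import *
s=telemetry.read_state();print(s['time_s'],tipnow(s),s['force'],s['moment']);R=Rt(55.76,30)
print(delta(s,tcp(0,0,.036,R),R))
print('per 4mm -Ly',s['tcp_rot'].T@np.r_[-Ly,0]*.004/.15,'-Lx',s['tcp_rot'].T@np.r_[-Lx,0]*.004/.15)
```

```text
30.5167 [-0.0001  0.0253  0.0358] [-0.0588  0.0087 -1.3872] [ 0.195  -0.1301  0.0074]
[-0.1042  0.1158  0.0585  0.0004 -0.      0.0006]
per 4mm -Ly [-0.0164  0.0188  0.0095] -Lx [-0.0163 -0.0189  0.0094]
```

Call:
carry_out(
  deltas=[
    [[-0.0164,0.0188,0.0095,0,0,0,1],[-0.0328,0.0376,0.019,0,0,0,1],[-0.0492,0.0564,0.0285,0,0,0,1],[-0.0656,0.0752,0.038,0,0,0,1],[-0.082,0.094,0.0475,0,0,0,1],[-0.0984,0.1128,0.057,0,0,0,1],[-0.1037,0.1189,0.06,0,0,0,1],[-0.1037,0.1189,0.06,0,0,0,1],[-0.1159,0.1047,0.067,0,0,0,1],[-0.1322,0.0858,0.0764,0,0,0,1]],
  ],
)

```text
time_s: 31.35
position: [0.5224, -0.0618, 0.1041]
tcp_rot: [[0.484, 0.829, -0.279], [0.718, -0.559, -0.414], [-0.5, 0.0, -0.866]]
force: [0.2, 0.8, -0.7]
opening: 0.27
grasp_force: 30.0
```

Run:
```python
from plan import *
s=telemetry.read_state();print(s['time_s'],tipnow(s),s['force'],s['moment'],s['joint_positions'])
```

```text
31.35 [-0.007   0.0005  0.0358] [ 0.1736  0.7703 -0.7025] [ 0.1981 -0.1494  0.0238] [ -4.3776  41.2281  90.9928 -28.2949  66.4519  45.3879]
```

Call:
carry_out(
  deltas=[
    [[-0.0163,-0.0189,0.0094,0,0,0,1],[-0.0326,-0.0378,0.0188,0,0,0,1],[-0.0489,-0.0567,0.0282,0,0,0,1],[-0.0652,-0.0756,0.0376,0,0,0,1],[-0.0815,-0.0945,0.047,0,0,0,1],[-0.0978,-0.1134,0.0564,0,0,0,1],[-0.1141,-0.1323,0.0658,0,0,0,1],[-0.1304,-0.1512,0.0752,0,0,0,1],[-0.1467,-0.1701,0.0846,0,0,0,1],[-0.163,-0.189,0.094,0,0,0,1]],
  ],
)

```text
time_s: 32.18
position: [0.4828, -0.0696, 0.1042]
tcp_rot: [[0.484, 0.829, -0.279], [0.718, -0.559, -0.414], [-0.5, 0.0, -0.866]]
force: [-0.5, 0.4, -1.9]
opening: 0.275
grasp_force: 30.0
```

Run:
```python
from plan import *
s=telemetry.read_state();print(s['time_s'],tipnow(s),s['force'],s['moment'],s['joint_positions'])
```

```text
32.1833 [-0.0474  0.0003  0.0358] [-0.5198  0.3635 -1.86  ] [ 0.2263 -0.1411 -0.0349] [ -5.4747  39.1311  97.0317 -29.6414  62.6415  46.7428]
```

Call:
carry_out(
  deltas=[
    [[-0.0163,-0.0189,0.0094,0,0,0,1],[-0.0326,-0.0378,0.0188,0,0,0,1],[-0.0489,-0.0567,0.0282,0,0,0,1],[-0.0652,-0.0756,0.0376,0,0,0,1],[-0.0815,-0.0945,0.047,0,0,0,1],[-0.0978,-0.1134,0.0564,0,0,0,1],[-0.1141,-0.1323,0.0658,0,0,0,1],[-0.1304,-0.1512,0.0752,0,0,0,1],[-0.1467,-0.1701,0.0846,0,0,0,1],[-0.163,-0.189,0.094,0,0,0,1]],
  ],
)

```text
time_s: 33.02
position: [0.4435, -0.0771, 0.1042]
tcp_rot: [[0.484, 0.829, -0.279], [0.718, -0.559, -0.414], [-0.5, 0.0, -0.866]]
force: [-0.2, -0.2, -1.7]
opening: 0.274
grasp_force: 30.0
```

Call:
carry_out(
  deltas=[
    [[-0.0163,-0.0189,0.0094,0,0,0,1],[-0.0326,-0.0378,0.0188,0,0,0,1],[-0.0489,-0.0567,0.0282,0,0,0,1],[-0.0652,-0.0756,0.0376,0,0,0,1],[-0.0815,-0.0945,0.047,0,0,0,1],[-0.0978,-0.1134,0.0564,0,0,0,1],[-0.1141,-0.1323,0.0658,0,0,0,1],[-0.1304,-0.1512,0.0752,0,0,0,1],[-0.1467,-0.1701,0.0846,0,0,0,1],[-0.163,-0.189,0.094,0,0,0,1]],
  ],
)

```text
time_s: 33.85
position: [0.4042, -0.0847, 0.1042]
tcp_rot: [[0.484, 0.829, -0.279], [0.718, -0.559, -0.415], [-0.5, 0.0, -0.866]]
force: [0.3, -0.1, -1.1]
opening: 0.272
grasp_force: 30.0
```

Run:
```python
from plan import *
s=telemetry.read_state();print(s['time_s'],tipnow(s),s['force'],s['moment'],s['joint_positions'])
```

```text
33.85 [-0.1274  0.0001  0.0359] [ 0.2552 -0.1406 -1.1236] [ 0.1775 -0.1446  0.0176] [ -8.1606  35.4875 108.6081 -33.3319  54.9715  49.8658]
```

Call:
carry_out(
  deltas=[
    [[-0.0163,-0.0189,0.0094,0,0,0,1],[-0.0326,-0.0378,0.0188,0,0,0,1],[-0.0489,-0.0567,0.0282,0,0,0,1],[-0.0652,-0.0756,0.0376,0,0,0,1],[-0.0815,-0.0945,0.047,0,0,0,1],[-0.0815,-0.0945,0.047,0,0,0,1],[-0.1,-0.0945,0.01,0,0,0,1],[-0.13,-0.0945,-0.04,0,0,0,1],[-0.17,-0.0945,-0.11,0,0,0,1],[-0.2145,-0.0945,-0.184,0,0,0,1]],
  ],
)

```text
time_s: 34.68
position: [0.3853, -0.0883, 0.1451]
tcp_rot: [[0.484, 0.829, -0.279], [0.718, -0.559, -0.414], [-0.5, 0.0, -0.866]]
force: [-0.1, 0.6, -1.0]
opening: 0.274
grasp_force: 30.0
```

Run:
```python
from plan import *
s=telemetry.read_state();print(s['time_s'],s['position'],tipnow(s),s['joint_positions'])
print(s['tcp_rot'].T@np.array([.5746-.384,-.388+.0886,.07])/.15)
print('up20',s['tcp_rot'].T@[0,0,.02]/.15)
```

```text
34.6833 [ 0.3853 -0.0883  0.1451] [-0.1468  0.0001  0.0767] [ -8.9442  30.0622 109.949  -32.2195  58.1397  46.7161]
[-1.0523  2.169   0.0684]
up20 [-0.0666  0.     -0.1155]
```

Call:
carry_out(
  deltas=[
    [[-0.05,0,-0.08,0,0.01,0,1],[-0.1,0,-0.17,0,0.025,0,1],[-0.15,0,-0.26,0,0.04,0,1],[-0.2,0,-0.35,0,0.055,0,1],[-0.25,0.05,-0.43,0,0.07,0,1],[-0.3,0.15,-0.4,0,0.0833,0,1],[-0.35,0.28,-0.37,0,0.0833,0,1],[-0.4,0.4,-0.34,0,0.0833,0,1],[-0.45,0.53,-0.31,0,0.0833,0,1],[-0.5,0.65,-0.29,0,0.0833,0,1]],
  ],
)

```text
time_s: 35.52
position: [0.4419, -0.1799, 0.2203]
tcp_rot: [[0.559, 0.829, 0.001], [0.829, -0.559, -0.001], [-0.0, 0.001, -1.0]]
force: [0.1, 0.6, -1.4]
opening: 0.276
grasp_force: 30.0
```

Run:
```python
from plan import *
s=telemetry.read_state();print(s['time_s'],s['position'],s['joint_positions'])
g=np.load('grasp.npz');print(delta(s,[.5746,-.3882,.22],Rt(169.8,0)))
```

```text
35.5167 [ 0.4419 -0.1799  0.2203] [-35.5967  19.0478 102.9278  -0.0075  57.9747  -1.6185]
[-0.6574  1.5099  0.0036  0.0001  0.0002 -0.316 ]
```

Call:
carry_out(
  deltas=[
    [[-0.04,0.1,0,0,0,-0.016,1],[-0.08,0.2,0,0,0,-0.032,1],[-0.13,0.3,0,0,0,-0.048,1],[-0.17,0.4,0,0,0,-0.064,1],[-0.21,0.5,0,0,0,-0.08,1],[-0.26,0.6,0,0,0,-0.096,1],[-0.3,0.7,0,0,0,-0.112,1],[-0.35,0.8,0,0,0,-0.128,1],[-0.39,0.9,0,0,0,-0.144,1],[-0.43,1,0,0,0,-0.16,1]],
  ],
)

```text
time_s: 36.35
position: [0.5302, -0.3164, 0.2202]
tcp_rot: [[-0.406, 0.914, -0.0], [0.914, 0.406, -0.0], [-0.0, -0.0, -1.0]]
force: [0.7, -0.6, -0.3]
opening: 0.273
grasp_force: 30.0
```

Run:
```python
from plan import *
s=telemetry.read_state();print(s['time_s'],s['position'])
print(delta(s,[.5746,-.3882,.16],Rt(169.8,0)))
```

```text
36.35 [ 0.5302 -0.3164  0.2202]
[-0.5574  0.0762  0.4015 -0.     -0.     -0.1551]
```

Call:
carry_out(
  deltas=[
    [[-0.08,0.01,0.05,0,0,-0.018,1],[-0.16,0.02,0.1,0,0,-0.036,1],[-0.24,0.03,0.15,0,0,-0.054,1],[-0.32,0.04,0.2,0,0,-0.072,1],[-0.4,0.05,0.25,0,0,-0.09,1],[-0.48,0.06,0.3,0,0,-0.108,1],[-0.557,0.076,0.35,0,0,-0.126,1],[-0.557,0.076,0.4,0,0,-0.144,1],[-0.557,0.076,0.4,0,0,-0.155,1],[-0.557,0.076,0.4,0,0,-0.155,1]],
  ],
)

```text
time_s: 37.18
position: [0.5736, -0.3877, 0.1592]
tcp_rot: [[-0.983, 0.182, -0.001], [0.182, 0.983, 0.001], [0.001, 0.001, -1.0]]
force: [-0.6, 0.9, -1.7]
opening: 0.268
grasp_force: 30.0
```

Run:
```python
from plan import *
s=telemetry.read_state();print(s['time_s'],s['position'])
print(delta(s,[.5746,-.3882,.0104],Rt(169.8,0)))
```

```text
37.1833 [ 0.5736 -0.3877  0.1592]
[-0.0087 -0.0032  0.9919  0.0001 -0.0002 -0.0008]
```

Call:
carry_out(
  deltas=[
    [[-0.008,-0.003,0.12,0,0,0,1],[-0.008,-0.003,0.25,0,0,0,1],[-0.008,-0.003,0.38,0,0,0,1],[-0.008,-0.003,0.51,0,0,0,1],[-0.008,-0.003,0.63,0,0,0,1],[-0.008,-0.003,0.73,0,0,0,1],[-0.008,-0.003,0.81,0,0,0,1],[-0.008,-0.003,0.87,0,0,0,1],[-0.008,-0.003,0.92,0,0,0,1],[-0.008,-0.003,0.94,0,0,0,1]],
  ],
)

```text
time_s: 38.02
position: [0.5749, -0.3884, 0.0177]
tcp_rot: [[-0.983, 0.184, -0.001], [0.184, 0.983, 0.001], [0.001, 0.0, -1.0]]
force: [-0.6, -0.1, -0.1]
opening: 0.271
grasp_force: 30.0
```

Call:
carry_out(
  deltas=[
    [[0,0,0.006,0,0,0,1],[0,0,0.012,0,0,0,1],[0,0,0.018,0,0,0,1],[0,0,0.024,0,0,0,1],[0,0,0.03,0,0,0,1],[0,0,0.036,0,0,0,1],[0,0,0.042,0,0,0,1],[0,0,0.046,0,0,0,1],[0,0,0.048,0,0,0,1],[0,0,0.048,0,0,0,1]],
  ],
)

```text
time_s: 38.85
position: [0.575, -0.3886, 0.011]
tcp_rot: [[-0.983, 0.184, -0.0], [0.184, 0.983, 0.0], [0.0, 0.0, -1.0]]
force: [0.8, 0.6, -0.7]
opening: 0.272
grasp_force: 30.0
```

Call:
carry_out(
  deltas=[
    [[0,0,0.002,0,0,0,1],[0,0,0.004,0,0,0,1],[0,0,0.006,0,0,0,1],[0,0,0.006,0,0,0,1],[0,0,0.006,0,0,0,0.3],[0,0,0.006,0,0,0,0],[0,0,0.006,0,0,0,-0.15],[0,0,0.006,0,0,0,-0.15],[0,0,0.006,0,0,0,-0.15],[0,0,0.006,0,0,0,-0.15]],
  ],
)

```text
time_s: 39.68
position: [0.5751, -0.3887, 0.0103]
tcp_rot: [[-0.983, 0.184, 0.0], [0.184, 0.983, -0.0], [-0.0, -0.0, -1.0]]
force: [0.8, -0.5, -0.2]
opening: 0.556
grasp_force: 0.0
```

Call:
carry_out(
  deltas=[
    [[0,0,-0.05,0,0,0,-0.15],[0,0,-0.12,0,0,0,-0.15],[0,0,-0.22,0,0,0,-0.15],[0,0,-0.34,0,0,0,-0.15],[0,0,-0.46,0,0,0,-0.15],[0,0,-0.58,0,0,0,-0.15],[0,0,-0.7,0,0,0,-0.15],[0,0,-0.82,0,0,0,-0.15],[0,0,-0.92,0,0,0,-0.15],[0,0,-1,0,0,0,-0.15]],
  ],
)

```text
time_s: 40.52
position: [0.5758, -0.3893, 0.164]
tcp_rot: [[-0.983, 0.183, 0.003], [0.183, 0.983, -0.003], [-0.004, -0.002, -1.0]]
force: [0.9, -0.2, 0.6]
opening: 0.574
grasp_force: 0.0
```

Run:
```python
from h import *
s=telemetry.read_state();print(s['time_s'],s['position'],s['opening'])
a,_=snap('fs','scene');b,_=snap('fd','side');w,_=snap('fw')
out=np.zeros((600,800,3),np.uint8)
out[:300,:]=cv2.resize(a[120:300,110:590],(800,300),interpolation=cv2.INTER_CUBIC)
out[300:,:400]=cv2.resize(b[80:350,230:590],(400,300));out[300:,400:]=cv2.resize(w[0:240,160:480],(400,300))
cv2.imwrite('pics/m6.png',out)
```

```text
40.5167 [ 0.5758 -0.3893  0.164 ] 0.574187159549307
```

View pics/m6.png

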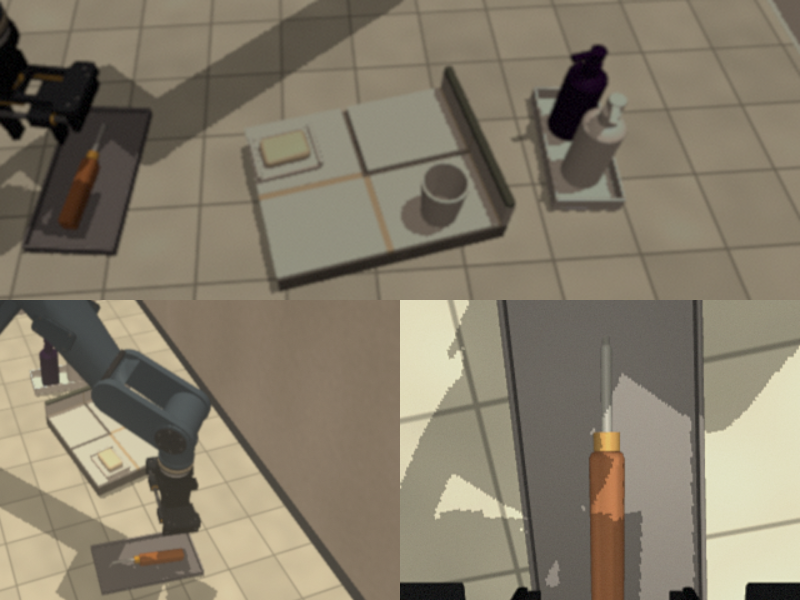

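The raker lies flat in its tray at (80,195). The purple bottle stands upright beside bottle_b in the bath tray at (578,95). The joint is clear, and the tumbler and soap dish are where they were. Handing in.

```bash
python3 -c "
from rig import job
print(job.hand_in())"
```

```text
the job is handed in; nothing more can be done
None
```

I handed the job in at about 41 s; no verdict came back. The bottle stands upright in the free half of the bath tray, the joint was raked end to end with the tip about 9 mm down at about 48 mm/s, and the raker is back in its tray.

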